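# Lock a leather stamp in its chase with the slotted cam screw

## Robot

A 6-joint arm with a two-finger parallel gripper is mounted at the origin on a cart in front of the work surface, level with it; the furniture and walls round the work are solid. World frame = base frame: x ahead of the robot, y to its left, z up, the work surface at z = 0. Lengths are in mm, angles in rad, forces in N, time in s.
With the tool pointing down it reaches from about 350 to 975 mm from the base axis. Payload 7.1 kg.
Tool frame: the origin (TCP) lies at the very end of the fingers, on their centre line; the grasp point (between the pads) lies 19 mm behind it (ctrl.tcp_to_grasp is the distance from the TCP to the grasp point, in mm); z points along the fingers, x is the direction in which the jaws open and shut, and the axes are right-handed (so a half turn about z gives the same grasp; the last joint's range is limited). The gripper opens to 88 mm and grips with 3 to 60 N. Pads are 20 mm wide; open, the fingers measure 115 mm over their backs; the gripper's body (75 mm by 178 mm) begins 61 mm behind the grasp point.
Start: joints at [1.28, 0.423, 1.63, -0, 1.089, -0.019], TCP at [167.759, 602.048, 222.675] pointing down, gripper open.
Joint ranges: [-3, 3], [-0.9, 2.11], [0.09, 2.58], [-1.31, 4.45], [0.11, 2.69], [-2.54, 2.54]. Speed limits (rad/s): [2.39, 2.39, 3.01, 3.14, 3.14, 3.14].

## Interface

Orientations are given as a rotation vector (axis times angle).
In Python, from workcell import get_obs, viewer, ctrl, masks_of gives the robot as it stands. The module is installed in compiled form; this text tells all that it offers.
- The arm moves only by the shell command python3 -m inch 'ROWS'. ROWS is JSON, a list of rows, each an object of numbers: "tx", "ty", "tz": the shift along the tool's x, y, z in cm; "ax", "ay", "az": the turn, a rotation vector about the tool's x, y, z in degrees; "jaw": the opening, from 0 (shut) to 1 (fully open). In form: [{"tx": .., "ty": .., "tz": .., "ax": .., "ay": .., "az": .., "jaw": ..}, ...]. A call has 1 to 12 rows; each row shifts and turns the commanded pose from where the row before left it, along the tool's axes as they then stand; what a row does not reach is not made up. A row lasts 1/8 s, in which the tool goes at most 62.5 mm and 10.7 degrees, less where a joint would pass 70% of its speed; a pose out of reach is approached as far as the arm can. A call is refused whole if a number of a shift passes 6.25 or a number of a turn 10.7, either way. A call with a gripper value outside its range is refused whole. The fingers move at their own pace and stop on an object; the grip force is fixed at half the most. Time passes only in rows, so rows that do not move let the fingers close. It gives the time, the measured TCP pose, the force and the opening at its end, in the units of the state.
- get_obs(): the state, without advancing time (a new reading comes with each control period).
- viewer.get_image(name): name is "side" or "top"; returns (picture, depth): 420x560x3 uint8, red, green, blue; 420x560 float32, mm along the optical axis (not along the pixel's ray), 0 where there is no reading.
- viewer.get_calibration(name): a dict with "fx", "fy", "cx", "cy" (pixels), "rvec" (rotation vector, rad) and "tvec" (3), from world to camera coordinates, as OpenCV has them. Camera axes: x right, y down, z forward; pixel columns grow to the right and rows downward; lengths in mm; the calibration is good to about 2 mm. A picture is of the moment at which its call begins. get_calibration takes no time and is no camera call.
- ctrl.close_job(): hands the job in, once; it reports no verdict.
Trained networks look in the newest picture that a camera, given by its name, has taken for a name from the list of things; names that differ only in an ending like _2 or _b are one class to them, and where a whole thing is asked for, a point or a joint stands for the part that bears it (a point fixed in the world has none). Each returns a list of dicts, best first, with "score" (0 to 1); they miss things now and then, are a little off and sometimes report something else, mostly with a low value. They report only what shows in the picture. A call takes as long as a camera call. They do not tell look-alikes from the thing itself.
- masks_of(camera, thing): "pixels" (420x560 bool, what is visible of it) and "location" ([column, row] in pixels, amid what is visible of it).
The state is a dict: "t": time; "qpos": joint angles; "qvel": joint speeds; "joint_torque": joint torques, N m; "ee_pos": TCP position; "orientation": TCP orientation; "ft_force": force on the tool from outside, world axes, zero at the start; "moment": the same for the moment, N m; "width": finger opening in mm.
Only numpy, scipy, OpenCV 4.12 (cv2) and the standard library are available. Lean on these libraries where they do the work, as an engineer would, in place of code of your own. Each camera call takes 0.05 s, during which the arm holds its last target. There are 200 camera calls.

## Task

The square leather stamp lies loose in the bay of the small steel chase. Take the flat screwdriver out of the wooden tool block, seat its blade in the slotted lock screw and, keeping it seated with light pressure, turn clockwise until the jaw has taken up the play and you feel the screw go clearly stiffer, so that the stamp is held firmly; then stop, as forcing it would crush the soft zinc casting. Put the screwdriver back upright in its hole in the tool block, let go of it, and leave the awl and the things on the table where they are.

Things in the scene. Friction and masses are not known exactly. Their poses are not given: they have to be found in the camera images.
- chase: Grey cast bed fixed to the table, x -48 to 78, y -42 to 42 mm about its origin (on the table, under the bay's middle), top 12 mm high. Along its x from - to +: fence (steel bar, face near x -16, 10 mm above the bed), bay with the stamp, sliding jaw, lock screw. The fence is set by hand: total play fence-stamp-jaw is 1.6 to 3.0 mm with the screw fully open, not known beforehand.
- stamp: Square cast zinc leather stamp, 30 x 30 x 13 mm, lying relief up on the bed between fence and jaw, loose. Origin in the middle of its underside, 12 mm above the table.
- jaw: Sliding steel jaw, 14 x 43 x 10.5 mm, that presses the stamp against the fence; its block's middle lies 23 mm along +x from this origin (the chase's origin when fully back). Only the lock screw moves it: 3 mm per rad, towards the chase's -x. Through the play it meets the stamp 0.5 to 1.0 rad from the screw's open end. A good lock is about 20 N on the stamp; over 45 N crushes it.
- lock_screw: Slotted screw, upright axis, 43 mm along the chase's +x, head 25 mm across, over a snail cam; origin at table height. Starts 0.1 to 0.28 rad from its open end, travel 1.75 rad, does not rise or sink; clockwise from above closes. Turning free takes 0.10 N m (dry friction, self-locking). After the bite torque climbs: 0.13 N m at 10 N of jaw force, 0.17 at 22 N, 0.23 at 45 N, in about 0.3 rad.
- screw_slot (a point): Middle of the slot at the top of the screw head, 28.5 mm above the table; x along the slot, z up. Straight slot, open at both ends, 4.2 mm wide, 5 mm deep, flat floor, mouth widened 0.7 mm each side for 1 mm. At the screw's open end the slot points 0.75 rad anticlockwise from the chase's x; it turns with the screw. One stroke of the tool of at most 1.4 rad is enough.
- driver: Flat screwdriver, 140 mm long, 90 g, blade down in one of the tool block's holes. Origin at the middle of the blade's end, z up the shank. Round shank 7 mm; brass ferrule 24 mm across with its shoulder at z 58 mm; wooden handle with two flats 22 mm apart facing +-y (30 mm wide), z 74 to 132 mm. Same after a half turn about z. Grasp across the flats at z about 100 mm, 40 N or more.
- driver_tip (a point): Same point as the driver's origin: the middle of the blade's end edge, axes as the driver's. The blade is 14 mm wide along x and 2.8 mm thick along y for the last 10 mm. More than 60 N between blade and screw chews up the slot; about 6 N down keeps it seated. Under load the blade's play in the slot lets the driver run up to 0.3 rad ahead of the slot.
- tool_block: Wooden block, 150 x 50 x 64 mm with a 12 mm high foot strip on each long side (60 mm over them), fixed to the table; origin under its middle, x along its length. Two upright through holes 90 mm apart, one with the driver, one with the awl; which is which varies. A tool hangs by its ferrule on the block's top, the driver's x about along the block's x.
- hole_a (a point): Middle of the mouth of the hole at the block's -x end, on the top face 64 mm above the table. Each of these two holes is 18 mm along the block's x and 12 mm along its y. With the driver home its origin lies 58 mm below this point.
- hole_b (a point): The same for the hole at the block's +x end.
- awl: Round-handled stitching awl, 124 mm long, handle 27 mm across with no flats, point down in the other hole. To be left alone. Origin at its point, z up.
- wax_tin: White wax tin with dark band, 68 mm across, 43 mm high; a bystander.
- snap_dish: Small dish of snap caps, 74 mm across, 18 mm high; a bystander.
- thread_spool: Spool of brown thread, 40 mm across, 49 mm high; a bystander.
There are look-alikes about, which are no part of the job. Of the things shaped like the tool_block, the wooden one is meant.

How it is judged:
By the outcome, as a careful person would: the job done as asked, in the order asked, and still so for the second after the job is handed in, with the robot touching nothing.
It also fails if it takes over 64 s, if anything falls off the work surface, if the arm or the gripper's body presses on something with over 40 N, if the wrist force passes 120 N, or if a joint passes its speed limit or range.

## Working session

There is one attempt and no reset: what is moved stays moved. The work goes in short steps, Python scripts to look and compute and a shell command to move; the robot and the scene stay as the last step left them, time stands still between calls to the robot, and variables do not carry over. Pictures are saved under pics/ and viewed, about 8 in all and at most 12, crops included, and the job is handed in when it is done.

```bash
mkdir -p pics
cat > h.py <<'E'
import numpy as np, cv2
from workcell import get_obs, viewer, ctrl, masks_of
def cal(n):
    c=viewer.get_calibration(n); K=np.array([[c['fx'],0,c['cx']],[0,c['fy'],c['cy']],[0,0,1.]])
    R=cv2.Rodrigues(np.array(c['rvec'],float))[0]; return K,R,np.array(c['tvec'],float)
def unproj(n,uv,d):
    K,R,t=cal(n); uv=np.atleast_2d(uv).astype(float); d=np.atleast_1d(d)
    p=np.c_[(uv[:,0]-K[0,2])/K[0,0]*d,(uv[:,1]-K[1,2])/K[1,1]*d,d]; return (p-t)@R
def atz(n,uv,z):
    K,R,t=cal(n); c=-R.T@t; r=(np.linalg.inv(K)@np.r_[np.array(uv,float),1])@R
    return c+r*(z-c[2])/r[2]
def proj(n,P):
    K,R,t=cal(n); q=(np.atleast_2d(P)@R.T+t)@K.T; return q[:,:2]/q[:,2:]
def cloud(n,depth):
    v,u=np.mgrid[:420,:560]; return unproj(n,np.c_[u.ravel(),v.ravel()],depth.ravel()).reshape(420,560,3)
E
python3 - <<'E'
from h import *
ims=[]
for n in ['side','top']:
    im,d=viewer.get_image(n); np.savez(n+'.npz',im=im,d=d); cv2.imwrite(f'pics/{n}0.png',im[:,:,::-1])
    K,R,t=cal(n); print(n,'cam',(-R.T@t).round(),'fwd',R[2].round(2),K[0,0])
    C=cloud(n,d)
    for th in ['chase','stamp','jaw','lock_screw','driver','tool_block','awl','screw_slot']:
        for m in masks_of(n,th)[:3]:
            px=m['pixels']&(d>0); P=C[px]
            print(th,round(m['score'],2),np.round(m['location']),px.sum(),np.median(P,0).round(),P[:,2].max().round() if len(P) else '')
o=get_obs(); print({k:np.round(v,3) for k,v in o.items()})
E
```

```text
side cam [431. 762. 711.] fwd [ 0.17 -0.73 -0.66] 427.27026604533944
chase 0.97 [328. 219.] 1149 [504.  12.  11.] 143.0
stamp 0.63 [335. 218.] 133 [488.   6.  19.] 25.0
stamp 0.4 [343. 289.] 397 [439. 285. 107.] 131.0
jaw 0.44 [326. 217.] 78 [508.  -4.  20.] 23.0
driver 0.79 [346. 251.] 399 [445. 198. 119.] 146.0
driver 0.19 [400. 180.] 407 [ 347. -212.    6.] 18.0
tool_block 0.63 [337. 308.] 1743 [442. 283.  61.] 96.0
tool_block 0.61 [200. 194.] 1117 [818.  16.  57.] 149.0
tool_block 0.55 [345. 251.] 416 [445. 198. 117.] 146.0
awl 0.85 [338. 292.] 399 [439. 285. 107.] 131.0
awl 0.19 [272. 235.] 397 [611. 113.  40.] 89.0
awl 0.18 [345. 253.] 425 [445. 198. 115.] 146.0
screw_slot 0.65 [318. 211.] 91 [527.  -7.  24.] 30.0
top cam [411.  55. 919.] fwd [ 0.23 -0.01 -0.97] 391.3522517001112
chase 0.92 [301. 253.] 1822 [507.  -7.  13.] 32.0
chase 0.38 [369. 204.] 813 [ 608. -172.   42.] 48.0
stamp 0.69 [298. 265.] 170 [489.  -2.  22.] 27.0
lock_screw 0.48 [307. 242.] 103 [527. -19.  27.] 32.0
driver 0.71 [212. 283.] 155 [447. 179. 144.] 149.0
tool_block 0.95 [199. 292.] 1391 [437. 224.  64.] 68.0
tool_block 0.91 [292. 123.] 1982 [820.  -4.  62.] 69.0
tool_block 0.42 [298. 264.] 162 [489.  -2.  22.] 27.0
awl 0.65 [170. 289.] 176 [439. 267. 122.] 134.0
awl 0.6 [296. 264.] 163 [489.  -2.  22.] 27.0
screw_slot 0.66 [304. 248.] 115 [527. -19.  27.] 32.0
{'t': np.float64(0.9), 'qpos': array([ 1.28 ,  0.423,  1.63 , -0.   ,  1.089, -0.019]), 'qvel': array([0.   , 0.001, 0.001, 0.   , 0.001, 0.   ]), 'joint_torque': array([ 1.0000e-03, -5.4455e+01, -2.7405e+01,  6.4000e-02,  1.7000e-02,
        0.0000e+00]), 'ee_pos': array([167.739, 602.056, 222.685]), 'orientation': array([2.502, 1.9  , 0.   ]), 'ft_force': array([ 0.188, -0.618, -0.556]), 'moment': array([-0.   ,  0.061, -0.017]), 'width': np.float64(88.039)}
```

View pics/top0.png

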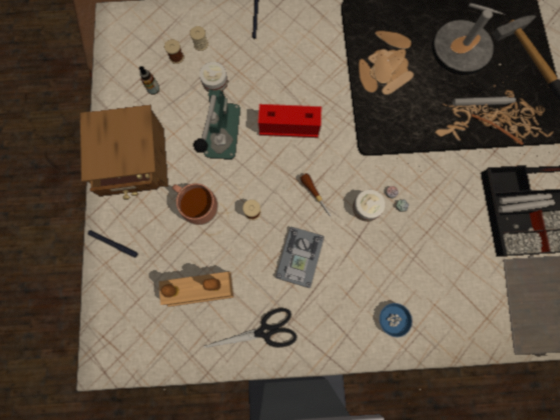

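View pics/side0.png

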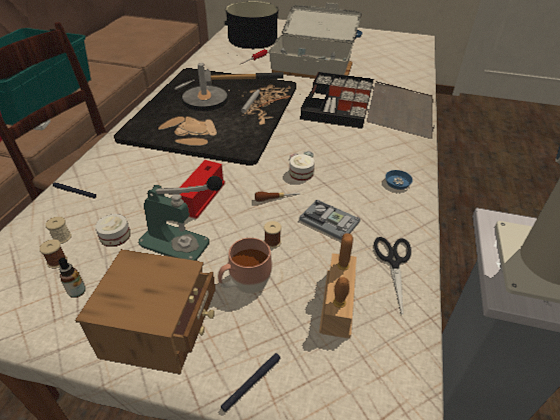

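The top view shows the wooden block at (199,292), the red block look-alike at (290,120) and the chase at (300,257). The driver should be the right-hand, taller tool at (212,283), with the awl at (170,289). A loose wood-handled look-alike lies at (313,190). I'll confirm this in an enlarged crop while measuring.

Run:
```python
from h import *
S={n:np.load(n+'.npz') for n in ['side','top']}
def crop(n,x,y,w,h,k): return cv2.resize(S[n]['im'][y:y+h,x:x+w],None,fx=k,fy=k,interpolation=cv2.INTER_CUBIC)
a=crop('top',150,255,100,60,4); b=crop('top',265,220,70,75,4); c=crop('side',295,190,75,60,4); d=crop('side',310,220,60,125,4)
W=np.zeros((600,800,3),np.uint8)
W[:240,:400]=a; W[:300,420:700]=b; W[310:550,420:720]=c; dd=cv2.resize(d,(160,333)); W[250:583,50:210]=dd
cv2.imwrite('pics/c1.png',cv2.convertScaleAbs(W[:,:,::-1],alpha=1.5))
def rect(n,P):  # min area rect in XY
    r=cv2.minAreaRect(P[:,:2].astype(np.float32)); return np.round(r[0],1),np.round(r[1],1),round(r[2],2)
for n in S:
    d=S[n]['d']; viewer.get_image(n); C=cloud(n,d)
    # chase
    m=masks_of(n,'chase')[0]['pixels']
    v,u=np.nonzero(m); P=np.array([atz(n,(a,b),12) for a,b in zip(u,v)]); print(n,'chase z12',rect(n,P))
    Z=C[:,:,2]
    reg=(abs(C[:,:,0]-505)<120)&(abs(C[:,:,1])<100)&(Z>8)&(Z<40); print(' chase cloud',rect(n,C[reg]), reg.sum())
    hi=reg&(Z>26)&(Z<36); print(' head',C[hi].mean(0).round(1),hi.sum(),np.median(Z[hi]).round(1))
    reg=(abs(C[:,:,0]-440)<100)&(abs(C[:,:,1]-225)<120)&(abs(Z-64)<4); print(' block top',rect(n,C[reg]),reg.sum(),np.median(Z[reg]))
    for th in ['driver','awl']:
        m=masks_of(n,th)[0]; P=C[m['pixels']]; z=P[:,2]; top=P[z>np.percentile(z,97)-5]; print(' ',th,rect(n,top),len(top),z.max().round(1),top.mean(0).round(1))
```

```text
side chase z12 (array([500. ,   4.3]), array([ 89.6, 127.1]), 70.1)
 chase cloud (array([471.2,   9.2]), array([ 85.7, 189. ]), 70.61) 1163
 head [526.4 -12.8  27.6] 22 27.4
 block top (array([442.3, 231.4]), array([ 49.9, 152.6]), 4.17) 1170 62.47597690407599
  driver (array([434.1, 471.7]), array([ 15.7, 580. ]), 2.15) 66 710.6 [444.2 226.5 177.8]
  awl (array([431.5, 516.2]), array([ 16.5, 490.8]), 2.02) 68 710.6 [438.6 313.6 170.3]
top chase z12 (array([503.4,  -6.5]), array([ 85.5, 126.2]), 69.87)
 chase cloud (array([498. ,  18.3]), array([177.8, 232.5]), 85.57) 2000
 head [534.   -6.   28.6] 90 28.5
 block top (array([444.7, 227.8]), array([ 50.1, 150.5]), 4.3) 1286 64.1050320920842
  driver (array([435.1, 123.1]), array([142.7,  19. ]), 77.67) 94 919.5 [446.4 177.8 170.2]
  awl (array([430.3, 167.9]), array([228. ,  15.6]), 83.95) 63 919.5 [440.7 268.4 142.1]
```

View pics/c1.png

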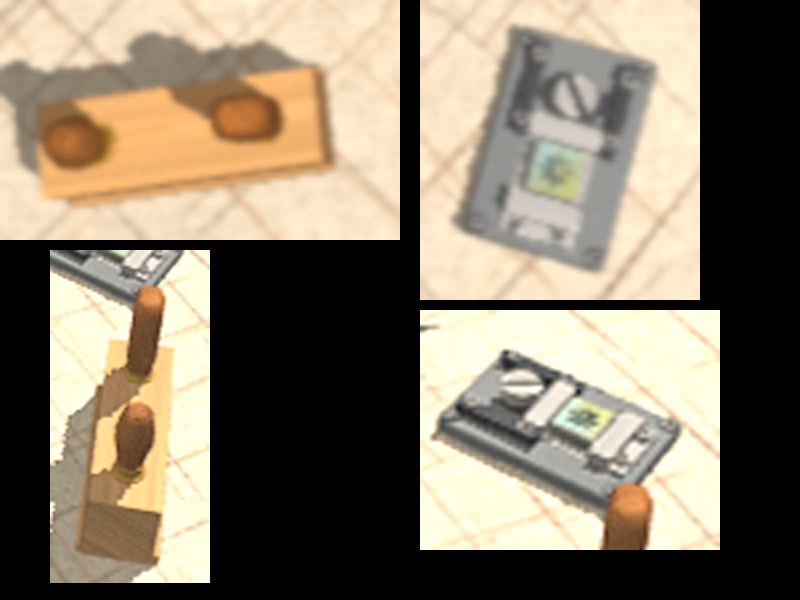

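Crop confirms it. The right tool at top (212,283) has an oblong, flatted handle, so it is the driver. The one at (170,289) is round, so it is the awl. The block is wooden and the chase screw slot is visible. I'll move over the driver and work out the slot angle.

```bash
python3 -m inch '[{"tx":-3.63,"ty":4.23},{"tx":-3.63,"ty":4.23},{"tx":-3.63,"ty":4.23},{"tx":-3.63,"ty":4.23},{"tx":-3.63,"ty":4.23},{"tx":-3.63,"ty":4.23},{"tx":-3.63,"ty":4.23},{"tx":-3.63,"ty":4.23},{"tx":-3.63,"ty":4.23}]'
```

```text
$[0]: bad value
```

```bash
cat > ortho.py <<'E'
from h import *
def ortho(n,im,c,half=30,k=6,z=28.5):
    # world x up, world y left
    N=int(2*half*k); r,q=np.mgrid[:N,:N]
    P=np.stack([c[0]+half-r/k,c[1]+half-q/k,np.full(r.shape,z)],-1).reshape(-1,3)
    uv=proj(n,P).astype(np.float32).reshape(N,N,2)
    return cv2.remap(im,uv[...,0],uv[...,1],cv2.INTER_CUBIC)
E
python3 - <<'E'
from ortho import *
o=[cv2.convertScaleAbs(ortho(n,np.load(n+'.npz')['im'],(529.7,-16.1)),alpha=1.8) for n in ['top','side']]
for a in o: cv2.drawMarker(a,(180,180),(255,0,0),0,12)
cv2.imwrite('pics/o1.png',np.hstack(o)[:,:,::-1])
E
```

```text
(no output)
```

View pics/o1.png

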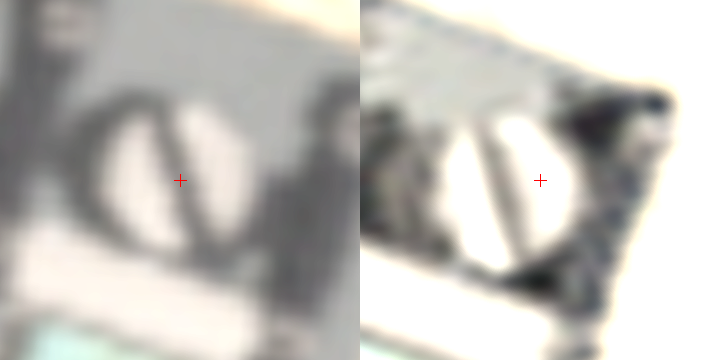

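The rectified crops show the slot running at about 16° from world +x in both views (17.5° in top, 15° in side). The two cameras place the head about 5 mm apart, so that needs a calibration check with the tool. The call probably needs all keys, so I'll retry with them.

```bash
python3 -m inch '[{"tx":-3.63,"ty":4.23,"tz":0,"ax":0,"ay":0,"az":0,"jaw":1},{"tx":-3.63,"ty":4.23,"tz":0,"ax":0,"ay":0,"az":0,"jaw":1},{"tx":-3.63,"ty":4.23,"tz":0,"ax":0,"ay":0,"az":0,"jaw":1},{"tx":-3.63,"ty":4.23,"tz":0,"ax":0,"ay":0,"az":0,"jaw":1},{"tx":-3.63,"ty":4.23,"tz":0,"ax":0,"ay":0,"az":0,"jaw":1},{"tx":-3.63,"ty":4.23,"tz":0,"ax":0,"ay":0,"az":0,"jaw":1},{"tx":-3.63,"ty":4.23,"tz":0,"ax":0,"ay":0,"az":0,"jaw":1},{"tx":-3.63,"ty":4.23,"tz":0,"ax":0,"ay":0,"az":0,"jaw":1},{"tx":-3.63,"ty":4.23,"tz":0,"ax":0,"ay":0,"az":0,"jaw":1}]'
```

```text
t: 2.42
ee_pos: [447.8, 183.6, 223.0]
orientation: [2.502, 1.9, 0.001]
ft_force: [0.2, 0.3, 0.7]
width: 87.9
```

```bash
python3 -m inch '[{"tx":0,"ty":0,"tz":1,"ax":0,"ay":0,"az":10,"jaw":1},{"tx":0,"ty":0,"tz":1,"ax":0,"ay":0,"az":10,"jaw":1},{"tx":0,"ty":0,"tz":1,"ax":0,"ay":0,"az":10,"jaw":1},{"tx":0,"ty":0,"tz":1,"ax":0,"ay":0,"az":10,"jaw":1},{"tx":0,"ty":0,"tz":1,"ax":0,"ay":0,"az":10,"jaw":1},{"tx":0,"ty":0,"tz":1,"ax":0,"ay":0,"az":10,"jaw":1},{"tx":0,"ty":0,"tz":0.6,"ax":0,"ay":0,"az":10.2,"jaw":1}]'
python3 - <<'E'
from h import *
im,d=viewer.get_image('side'); o=get_obs(); print(o['ee_pos'].round(1),o['orientation'].round(3))
C=cloud('side',d)
m=masks_of('side','driver')
for q in m[:2]: print(q['score'],q['location'],np.median(C[q['pixels']],0).round(1))
R=cv2.Rodrigues(o['orientation'])[0]
for P in (o['ee_pos'],o['ee_pos']+R@[44,0,0],o['ee_pos']+R@[-44,0,0],[446.8,184.7,145]):
    u,v=proj('side',P)[0]; cv2.drawMarker(im,(int(round(u)),int(round(v))),(0,255,0),0,7)
cv2.imwrite('pics/s2.png',cv2.convertScaleAbs(cv2.resize(im[130:330,260:440],None,fx=3.3,fy=3,interpolation=2),alpha=1.4)[:,:,::-1])
E
```

```text
t: 3.3
ee_pos: [446.7, 185.1, 156.3]
orientation: [3.14, 0.107, -0.0]
ft_force: [0.0, 0.3, -0.2]
width: 87.8
[446.4 185.  155.8] [ 3.14e+00  9.60e-02 -2.00e-03]
0.85 [347.3, 253.9] [445.3 198.6 118. ]
```

View pics/s2.png

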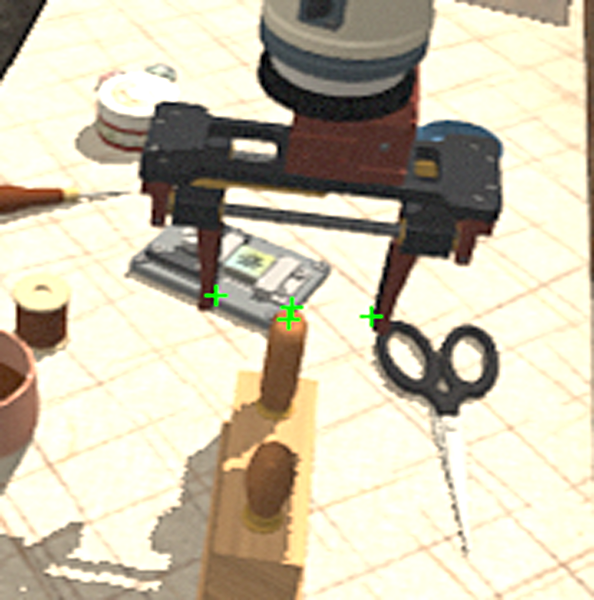

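The picture shows the fingertips straddling the driver, top at (288,315). They appear about 3 px below their projection, so the side camera reads about 4 mm too far in +y. That matches the camera disagreement, so I'll trust the top camera. Descend and grasp.

```bash
python3 -m inch '[{"tx":0.1,"ty":0.1,"tz":2.3,"ax":0,"ay":0,"az":0,"jaw":1},{"tx":0,"ty":0,"tz":2.3,"ax":0,"ay":0,"az":0,"jaw":1},{"tx":0,"ty":0,"tz":2.3,"ax":0,"ay":0,"az":0,"jaw":0.5},{"tx":0,"ty":0,"tz":0,"ax":0,"ay":0,"az":0,"jaw":0},{"tx":0,"ty":0,"tz":0,"ax":0,"ay":0,"az":0,"jaw":0},{"tx":0,"ty":0,"tz":0,"ax":0,"ay":0,"az":0,"jaw":0},{"tx":0,"ty":0,"tz":0,"ax":0,"ay":0,"az":0,"jaw":0},{"tx":0,"ty":0,"tz":0,"ax":0,"ay":0,"az":0,"jaw":0},{"tx":0,"ty":0,"tz":0,"ax":0,"ay":0,"az":0,"jaw":0}]'; python3 -c "
from h import *
o=get_obs();print({k:np.round(o[k],3) for k in ('ee_pos','orientation','ft_force','moment','width')})"
```

```text
t: 4.53
ee_pos: [447.9, 184.2, 87.8]
orientation: [-3.139, -0.116, -0.0]
ft_force: [-0.4, 0.4, 0.4]
width: 21.3
{'ee_pos': array([447.889, 184.242,  87.826]), 'orientation': array([-3.139, -0.116, -0.   ]), 'ft_force': array([-0.421,  0.383,  0.414]), 'moment': array([-0.067,  0.095,  0.04 ]), 'width': np.float64(21.306)}
```

```bash
python3 -m inch '[{"tx":0,"ty":0,"tz":-1.5,"ax":0,"ay":0,"az":0,"jaw":0},{"tx":0,"ty":0,"tz":-2.5,"ax":0,"ay":0,"az":0,"jaw":0},{"tx":0,"ty":0,"tz":-3,"ax":0,"ay":0,"az":0,"jaw":0},{"tx":0,"ty":0,"tz":-3,"ax":0,"ay":0,"az":0,"jaw":0},{"tx":0.67,"ty":2.05,"tz":0,"ax":0,"ay":0,"az":0,"jaw":0},{"tx":1.34,"ty":4.1,"tz":0,"ax":0,"ay":0,"az":0,"jaw":0},{"tx":1.34,"ty":4.1,"tz":0,"ax":0,"ay":0,"az":0,"jaw":0},{"tx":1.34,"ty":4.1,"tz":0,"ax":0,"ay":0,"az":0,"jaw":0},{"tx":1.34,"ty":4.1,"tz":0,"ax":0,"ay":0,"az":0,"jaw":0},{"tx":0.67,"ty":2.08,"tz":0,"ax":0,"ay":0,"az":0,"jaw":0}]'
python3 -m inch '[{"tx":0,"ty":0,"tz":0,"ax":0,"ay":0,"az":-10.2,"jaw":0},{"tx":0,"ty":0,"tz":0,"ax":0,"ay":0,"az":-10.2,"jaw":0},{"tx":0,"ty":0,"tz":0,"ax":0,"ay":0,"az":-10.2,"jaw":0},{"tx":0,"ty":0,"tz":0,"ax":0,"ay":0,"az":-10.2,"jaw":0},{"tx":0,"ty":0,"tz":0,"ax":0,"ay":0,"az":-10.2,"jaw":0},{"tx":0,"ty":0,"tz":0.5,"ax":0,"ay":0,"az":-10.2,"jaw":0},{"tx":0,"ty":0,"tz":1,"ax":0,"ay":0,"az":-10.2,"jaw":0},{"tx":0,"ty":0,"tz":1,"ax":0,"ay":0,"az":-10.2,"jaw":0},{"tx":0,"ty":0,"tz":1,"ax":0,"ay":0,"az":-10.2,"jaw":0},{"tx":0,"ty":0,"tz":1,"ax":0,"ay":0,"az":-10.0,"jaw":0},{"tx":0,"ty":0,"tz":0.5,"ax":0,"ay":0,"az":0,"jaw":0},{"tx":0,"ty":0,"tz":0,"ax":0,"ay":0,"az":0,"jaw":0}]'
python3 - <<'E'
from h import *
o=get_obs();print({k:np.round(o[k],3) for k in ('ee_pos','orientation','ft_force','moment','width','qpos')})
W=[]
tip=o['ee_pos']-[0,0,81.8]; print('tip',tip)
for n in ['side','top']:
    im,d=viewer.get_image(n); np.savez(n+'1.npz',im=im,d=d); print(n,proj(n,[tip,tip+[0,0,58],[530,-15.6,28.5]]).round(1).tolist())
    im=im.copy(); u,v=proj(n,tip)[0]; x,y=int(u)-50,int(v)-45
    c=cv2.resize(im[y:y+85,x:x+85],(400,400),interpolation=2)
    for P in (tip,tip+[0,0,58],[530,-15.6,28.5]):
        a=((proj(n,P)[0]+.5-[x,y])*400/85).astype(int); cv2.drawMarker(c,tuple(map(int,a)),(0,255,0),0,8)
    W.append(c); print(n,'crop',x,y)
cv2.imwrite('pics/s3.png',cv2.convertScaleAbs(np.hstack(W),alpha=1.5)[:,:,::-1])
E
```

```text
t: 5.78
ee_pos: [530.5, -17.5, 188.7]
orientation: [3.139, 0.113, 0.002]
ft_force: [1.0, -1.2, -1.3]
width: 22.2
t: 7.28
ee_pos: [529.7, -15.6, 137.9]
orientation: [-1.894, -2.506, 0.0]
ft_force: [-0.9, -0.1, -1.7]
width: 21.8
{'ee_pos': array([529.727, -15.592, 137.927]), 'orientation': array([-1.894, -2.506,  0.   ]), 'ft_force': array([-0.894, -0.114, -1.726]), 'moment': array([0.052, 0.026, 0.026]), 'width': np.float64(21.844), 'qpos': array([-0.052,  0.405,  1.9  ,  0.   ,  0.837, -1.899])}
tip [529.72685237 -15.59205625  56.12714712]
side [[320.4, 197.5], [322.3, 178.2], [319.5, 206.2]]
side crop 270 152
top [[304.3, 242.0], [306.3, 238.0], [303.4, 243.6]]
top crop 254 197
```

View pics/s3.png

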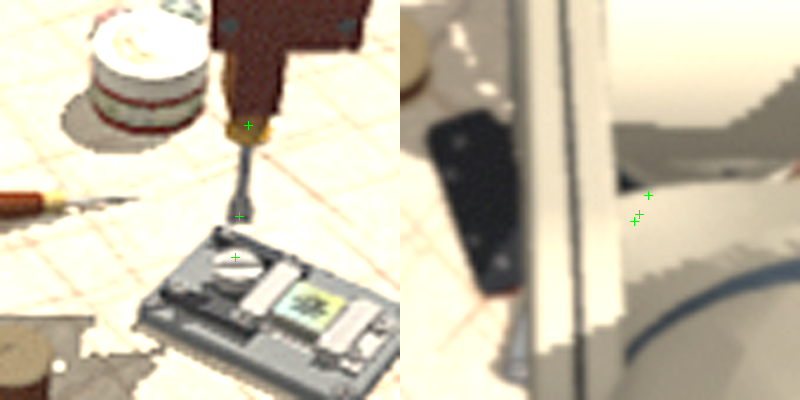

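Arm hides the chase from the top camera. In the side view the tip (239,222 in the crop) hangs above the slot (237,268), and the slot seems 1-2 px further toward the camera (+y). I'll lower it to just above the head and compare tip and slot in the same picture.

```bash
python3 -m inch '[{"tx":0,"ty":0,"tz":1.0,"ax":0,"ay":0,"az":0,"jaw":0},{"tx":0,"ty":0,"tz":0.8,"ax":0,"ay":0,"az":0,"jaw":0},{"tx":0,"ty":0,"tz":0.5,"ax":0,"ay":0,"az":0,"jaw":0},{"tx":0,"ty":0,"tz":0,"ax":0,"ay":0,"az":0,"jaw":0}]'
python3 - <<'E'
from h import *
o=get_obs();print({k:np.round(o[k],3) for k in ('ee_pos','orientation','ft_force','moment','width')})
a=[];n='side'
for i in range(4): im,d=viewer.get_image(n); a.append(im.astype(float))
im=np.mean(a,0).astype(np.uint8); np.savez('side2.npz',im=im,d=d)
b=np.load('side.npz')['im']
x,y,k=295,185,13
tip=o['ee_pos']-[0,0,81.8]
def C(im):
    c=cv2.convertScaleAbs(cv2.resize(im[y:y+45,x:x+30],None,fx=k,fy=k,interpolation=2),alpha=1.1)
    for P in (tip,tip+[0,0,58],[530,-15.6,28.5]):
        q=((proj(n,P)[0]+.5-[x,y])*k).astype(int); cv2.drawMarker(c,tuple(map(int,q)),(0,255,0),0,10)
    return c
cv2.imwrite('pics/s4.png',np.hstack([C(im),C(b)])[:,:,::-1])
J=(proj(n,[[530,-15.6,28.5],[535,-15.6,28.5],[530,-10.6,28.5],[530,-15.6,33.5]])); print((J[1:]-J[0])*k/5,'zoomed px per mm x,y,z')
E
```

```text
t: 7.88
ee_pos: [529.4, -15.6, 114.0]
orientation: [-1.89, -2.508, 0.001]
ft_force: [-0.8, -0.7, -1.1]
width: 21.7
{'ee_pos': array([529.376, -15.566, 114.037]), 'orientation': array([-1.890e+00, -2.508e+00,  1.000e-03]), 'ft_force': array([-0.777, -0.714, -1.087]), 'moment': array([ 0.073,  0.02 , -0.023]), 'width': np.float64(21.699)}
[[-5.26349318 -0.95976094]
 [-1.01940417  3.42241564]
 [ 0.39508459 -4.0389107 ]] zoomed px per mm x,y,z
```

View pics/s4.png

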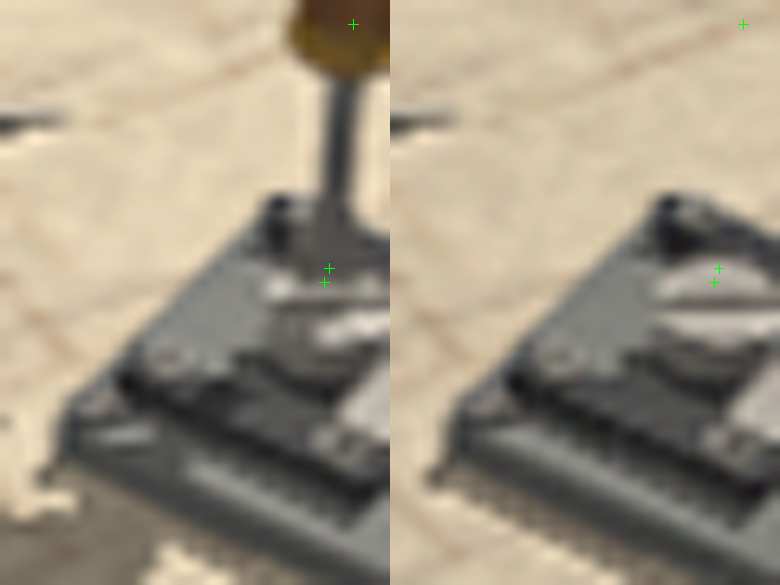

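The side picture shows the blade end at about (331,278) and the slot line at about (331,306) in the zoomed crop. With the driver's own offset as reference (about 11 px), the slot lies about 3 mm to +y and 1 mm to -x of the tip. I'll shift and feel downward.

```bash
python3 -m inch '[{"tx":0.33,"ty":0,"tz":0,"ax":0,"ay":0,"az":0,"jaw":0},{"tx":0,"ty":0,"tz":0.25,"ax":0,"ay":0,"az":0,"jaw":0},{"tx":0,"ty":0,"tz":0.1,"ax":0,"ay":0,"az":0,"jaw":0},{"tx":0,"ty":0,"tz":0.1,"ax":0,"ay":0,"az":0,"jaw":0},{"tx":0,"ty":0,"tz":0,"ax":0,"ay":0,"az":0,"jaw":0}]'
```

```text
t: 8.7
ee_pos: [528.9, -12.4, 110.3]
orientation: [-1.89, -2.509, -0.0]
ft_force: [-1.4, -0.8, 1.0]
width: 21.9
```

```bash
python3 -m inch '[{"tx":0,"ty":0,"tz":0.1,"ax":0,"ay":0,"az":0,"jaw":0},{"tx":0,"ty":0,"tz":0,"ax":0,"ay":0,"az":0,"jaw":0}]'; python3 -m inch '[{"tx":0.05,"ty":0,"tz":0,"ax":0,"ay":0,"az":0,"jaw":0},{"tx":0.05,"ty":0,"tz":0,"ax":0,"ay":0,"az":0,"jaw":0},{"tx":0,"ty":0,"tz":0,"ax":0,"ay":0,"az":0,"jaw":0}]';  python3 -m inch '[{"tx":0.05,"ty":0,"tz":0,"ax":0,"ay":0,"az":0,"jaw":0},{"tx":0.05,"ty":0,"tz":0,"ax":0,"ay":0,"az":0,"jaw":0},{"tx":0,"ty":0,"tz":0,"ax":0,"ay":0,"az":0,"jaw":0}]'
```

```text
t: 8.95
ee_pos: [529.1, -12.4, 110.0]
orientation: [1.89, 2.509, 0.0]
ft_force: [-2.5, 0.6, 10.0]
width: 22.0
t: 9.32
ee_pos: [529.0, -12.0, 110.0]
orientation: [1.889, 2.509, -0.001]
ft_force: [-2.1, -3.2, 8.8]
width: 22.0
t: 9.7
ee_pos: [529.1, -11.3, 110.1]
orientation: [1.888, 2.508, -0.0]
ft_force: [-1.2, -2.8, 7.5]
width: 22.2
```

```bash
python3 -m inch '[{"tx":-0.1,"ty":0,"tz":0,"ax":0,"ay":0,"az":0,"jaw":0},{"tx":-0.1,"ty":0,"tz":0,"ax":0,"ay":0,"az":0,"jaw":0},{"tx":-0.05,"ty":0,"tz":0,"ax":0,"ay":0,"az":0,"jaw":0},{"tx":0,"ty":0,"tz":0,"ax":0,"ay":0,"az":0,"jaw":0}]'; python3 -m inch '[{"tx":-0.05,"ty":0,"tz":0,"ax":0,"ay":0,"az":0,"jaw":0},{"tx":-0.05,"ty":0,"tz":0,"ax":0,"ay":0,"az":0,"jaw":0},{"tx":0,"ty":0,"tz":0,"ax":0,"ay":0,"az":0,"jaw":0}]';  python3 -m inch '[{"tx":-0.05,"ty":0,"tz":0,"ax":0,"ay":0,"az":0,"jaw":0},{"tx":-0.05,"ty":0,"tz":0,"ax":0,"ay":0,"az":0,"jaw":0},{"tx":0,"ty":0,"tz":0,"ax":0,"ay":0,"az":0,"jaw":0}]'
```

```text
t: 10.2
ee_pos: [529.4, -12.3, 110.0]
orientation: [-1.891, -2.509, -0.002]
ft_force: [-1.8, 4.3, 9.8]
width: 21.8
t: 10.58
ee_pos: [529.7, -13.4, 109.9]
orientation: [1.89, 2.509, 0.002]
ft_force: [-1.4, 2.6, 5.6]
width: 22.1
t: 10.95
ee_pos: [529.5, -15.0, 109.0]
orientation: [-1.89, -2.509, 0.0]
ft_force: [1.0, -0.9, -0.6]
width: 21.7
```

It dropped: z is lower with no force. Pressing further in.

```bash
python3 -m inch '[{"tx":0,"ty":0,"tz":0.15,"ax":0,"ay":0,"az":0,"jaw":0},{"tx":0,"ty":0,"tz":0.15,"ax":0,"ay":0,"az":0,"jaw":0},{"tx":0,"ty":0,"tz":0,"ax":0,"ay":0,"az":0,"jaw":0}]'; python3 -m inch '[{"tx":0,"ty":0,"tz":0.1,"ax":0,"ay":0,"az":0,"jaw":0},{"tx":0,"ty":0,"tz":0,"ax":0,"ay":0,"az":0,"jaw":0},{"tx":0,"ty":0,"tz":0,"ax":0,"ay":0,"az":0,"jaw":0}]'; python3 -c "
from h import *
o=get_obs();print({k:np.round(o[k],3) for k in ('ee_pos','orientation','ft_force','moment','width')})"
```

```text
t: 11.32
ee_pos: [529.5, -14.9, 105.9]
orientation: [-1.89, -2.509, 0.0]
ft_force: [-0.1, -0.2, -1.1]
width: 21.6
t: 11.7
ee_pos: [529.6, -14.8, 105.3]
orientation: [1.89, 2.509, 0.0]
ft_force: [-0.1, 0.1, 0.8]
width: 21.9
{'ee_pos': array([529.629, -14.833, 105.266]), 'orientation': array([1.89 , 2.509, 0.   ]), 'ft_force': array([-0.125,  0.121,  0.784]), 'moment': array([-0.053, -0.019,  0.022]), 'width': np.float64(21.902)}
```

The blade is seated on the slot floor: TCP z 105.3 matches the expected 23.5 + 81.8. I'll add light pressure and turn, reading the moment.

```bash
cat > ob.py <<'E'
from h import *
o=get_obs();w=o['orientation'];a=np.degrees(2*np.arctan2(w[1],w[0]))%180
print('   t %.2f pos %s ang %.1f F %s M %s w %.1f'%(o['t'],o['ee_pos'].round(1),a,o['ft_force'].round(1),o['moment'].round(3),o['width']))
E
python3 -m inch '[{"tx":0,"ty":0,"tz":0.06,"ax":0,"ay":0,"az":0,"jaw":0},{"tx":0,"ty":0,"tz":0,"ax":0,"ay":0,"az":4,"jaw":0},{"tx":0,"ty":0,"tz":0,"ax":0,"ay":0,"az":0,"jaw":0}]' >/dev/null; python3 ob.py
python3 -m inch '[{"tx":0,"ty":0,"tz":0,"ax":0,"ay":0,"az":4,"jaw":0},{"tx":0,"ty":0,"tz":0,"ax":0,"ay":0,"az":4,"jaw":0},{"tx":0,"ty":0,"tz":0,"ax":0,"ay":0,"az":0,"jaw":0}]'>/dev/null; python3 ob.py
python3 -m inch '[{"tx":0,"ty":0,"tz":0,"ax":0,"ay":0,"az":4,"jaw":0},{"tx":0,"ty":0,"tz":0,"ax":0,"ay":0,"az":4,"jaw":0},{"tx":0,"ty":0,"tz":0,"ax":0,"ay":0,"az":0,"jaw":0}]'>/dev/null; python3 ob.py
```

```text
t 12.07 pos [529.9 -15.  105.2] ang 102.0 F [-1.3 -1.9  5.6] M [-0.265  0.315 -0.02 ] w 22.0
   t 12.45 pos [530.1 -15.2 105.2] ang 94.0 F [-1.5 -2.3  5.3] M [-0.51   0.264  0.1  ] w 21.9
   t 12.82 pos [530.1 -15.3 105.2] ang 86.0 F [ 0.2 -2.3  5.6] M [-0.741  0.18   0.078] w 21.9
```

```bash
python3 -m inch '[{"tx":0,"ty":0,"tz":0,"ax":0,"ay":0,"az":4,"jaw":0},{"tx":0,"ty":0,"tz":0,"ax":0,"ay":0,"az":4,"jaw":0},{"tx":0,"ty":0,"tz":0,"ax":0,"ay":0,"az":0,"jaw":0}]' >/dev/null; python3 ob.py
python3 -m inch '[{"tx":0,"ty":0,"tz":0,"ax":0,"ay":0,"az":4,"jaw":0},{"tx":0,"ty":0,"tz":0,"ax":0,"ay":0,"az":4,"jaw":0},{"tx":0,"ty":0,"tz":0,"ax":0,"ay":0,"az":0,"jaw":0}]'>/dev/null; python3 ob.py
```

```text
t 13.20 pos [530.1 -15.4 105.2] ang 78.0 F [-0.8 -2.8  5.3] M [-0.869  0.188  0.035] w 22.0
   t 13.57 pos [530.1 -15.5 105.2] ang 70.0 F [-0.1 -4.6  5.5] M [-1.     0.176  0.1  ] w 22.3
```

```bash
python3 -m inch '[{"tx":-0.06,"ty":0.02,"tz":0,"ax":0,"ay":0,"az":0,"jaw":0},{"tx":0,"ty":0,"tz":0,"ax":0,"ay":0,"az":4,"jaw":0},{"tx":0,"ty":0,"tz":0,"ax":0,"ay":0,"az":0,"jaw":0},{"tx":0,"ty":0,"tz":0,"ax":0,"ay":0,"az":0,"jaw":0}]' >/dev/null; python3 ob.py; python3 ob.py
python3 -m inch '[{"tx":0,"ty":0,"tz":0,"ax":0,"ay":0,"az":4,"jaw":0},{"tx":0,"ty":0,"tz":0,"ax":0,"ay":0,"az":0,"jaw":0},{"tx":0,"ty":0,"tz":0,"ax":0,"ay":0,"az":0,"jaw":0}]'>/dev/null; python3 ob.py
```

```text
t 14.07 pos [530.1 -15.7 105.2] ang 66.1 F [-0.2 -2.   5.8] M [-0.461  0.167  0.008] w 21.9
   t 14.07 pos [530.1 -15.7 105.2] ang 66.1 F [-0.2 -2.   5.8] M [-0.461  0.167  0.008] w 21.9
   t 14.45 pos [530.1 -15.8 105.2] ang 62.0 F [-0.7 -1.6  5.2] M [-0.55   0.129  0.069] w 21.7
```

```bash
echo "print('   tau6 %.3f'%o['joint_torque'][5])" >> ob.py
R='python3 ob.py'
python3 -m inch '[{"tx":0,"ty":0,"tz":0,"ax":0,"ay":0,"az":3,"jaw":0},{"tx":0,"ty":0,"tz":0,"ax":0,"ay":0,"az":3,"jaw":0}]' >/dev/null; $R
python3 -m inch '[{"tx":0,"ty":0,"tz":0,"ax":0,"ay":0,"az":3,"jaw":0}]' >/dev/null; $R
python3 -m inch '[{"tx":0,"ty":0,"tz":0,"ax":0,"ay":0,"az":3,"jaw":0}]' >/dev/null; $R
```

```text
t 14.70 pos [530.1 -15.8 105.2] ang 56.0 F [-1.4 -2.6  6.1] M [-0.651  0.218  0.102] w 22.0
   tau6 -0.461
   t 14.82 pos [530.1 -15.9 105.2] ang 53.0 F [-0.1 -2.8  6.4] M [-0.7    0.227  0.092] w 21.7
   tau6 -0.421
   t 14.95 pos [530.1 -15.9 105.2] ang 50.0 F [-1.  -2.8  5.5] M [-0.698  0.224  0.136] w 21.7
   tau6 -0.393
```

```bash
R='python3 ob.py'
python3 -m inch '[{"tx":0,"ty":0,"tz":0,"ax":0,"ay":0,"az":2,"jaw":0}]' >/dev/null; $R
python3 -m inch '[{"tx":0,"ty":0,"tz":0,"ax":0,"ay":0,"az":2,"jaw":0}]' >/dev/null; $R
python3 -m inch '[{"tx":0,"ty":0,"tz":0,"ax":0,"ay":0,"az":2,"jaw":0}]' >/dev/null; $R
```

```text
t 15.07 pos [530.1 -15.9 105.2] ang 48.0 F [-1.3 -2.6  5.2] M [-0.73   0.261  0.171] w 22.1
   tau6 -0.113
   t 15.20 pos [530.  -15.9 105.2] ang 46.0 F [-0.8 -3.1  5.3] M [-0.757  0.208  0.24 ] w 21.9
   tau6 -0.172
   t 15.32 pos [530.1 -15.9 105.2] ang 44.0 F [-1.1 -2.7  6.5] M [-0.797  0.245  0.206] w 21.9
   tau6 -0.154
```

Run:
```python
from h import *
M=[]
for i in range(10):
    im,d=viewer.get_image('side'); o=get_obs(); M.append(np.r_[o['moment'],o['ft_force']])
M=np.array(M); print(M[:,2].round(3),M.mean(0).round(3),o['ee_pos'])
```

```text
[0.172 0.209 0.255 0.213 0.189 0.216 0.187 0.223 0.181 0.216] [-0.779  0.212  0.206 -0.79  -2.81   5.647] [530.08470504 -15.92720959 105.17486806]
```

Torque has risen from about 0.09 to 0.206 N m (mean of 10 readings), clearly stiffer, so I stop here. I'll unload the blade within its slot play, lift out and check.

```bash
python3 -m inch '[{"tx":0,"ty":0,"tz":0,"ax":0,"ay":0,"az":-4,"jaw":0},{"tx":0,"ty":0,"tz":0,"ax":0,"ay":0,"az":-4,"jaw":0}]'>/dev/null; python3 ob.py; python3 -m inch '[{"tx":0,"ty":0,"tz":-0.3,"ax":0,"ay":0,"az":0,"jaw":0},{"tx":0,"ty":0,"tz":-0.7,"ax":0,"ay":0,"az":0,"jaw":0},{"tx":0,"ty":0,"tz":-1.5,"ax":0,"ay":0,"az":0,"jaw":0},{"tx":0,"ty":0,"tz":-2.5,"ax":0,"ay":0,"az":0,"jaw":0},{"tx":0,"ty":0,"tz":-3,"ax":0,"ay":0,"az":0,"jaw":0},{"tx":0,"ty":0,"tz":-0.3,"ax":0,"ay":0,"az":0,"jaw":0},{"tx":0,"ty":0,"tz":0,"ax":0,"ay":0,"az":0,"jaw":0}]' >/dev/null; python3 ob.py
python3 - <<'E'
from ortho import *
o=get_obs(); im,d=viewer.get_image('side')
a=cv2.resize(im[140:240,290:390],(390,390),interpolation=2)
tip=o['ee_pos']-[0,0,81.8]
for P in (tip,tip+[0,0,58]):
    q=((proj('side',P)[0]+.5-[290,140])*3.9).astype(int); cv2.drawMarker(a,tuple(map(int,q)),(0,255,0),0,8)
b=cv2.resize(ortho('side',im,(518,-8),45,4.33),(390,390)); c=cv2.resize(ortho('side',np.load('side.npz')['im'],(518,-8),45,4.33),(390,390))
W=np.zeros((590,780,3),np.uint8); W[:390,:390]=a; W[:390,390:]=b; W[390:,390:590]=cv2.resize(c,(200,200))
cv2.imwrite('pics/s5.png',cv2.convertScaleAbs(W,alpha=1.5)[:,:,::-1])
E
```

```text
t 16.07 pos [530.  -15.9 105.2] ang 52.2 F [-0.8 -3.   5.9] M [-0.72   0.22   0.031] w 21.9
   tau6 0.747
   t 16.95 pos [529.4 -15.4 187.6] ang 52.0 F [ 0.1 -0.1 -1. ] M [-0.011 -0.005  0.007] w 21.7
   tau6 0.004
```

View pics/s5.png

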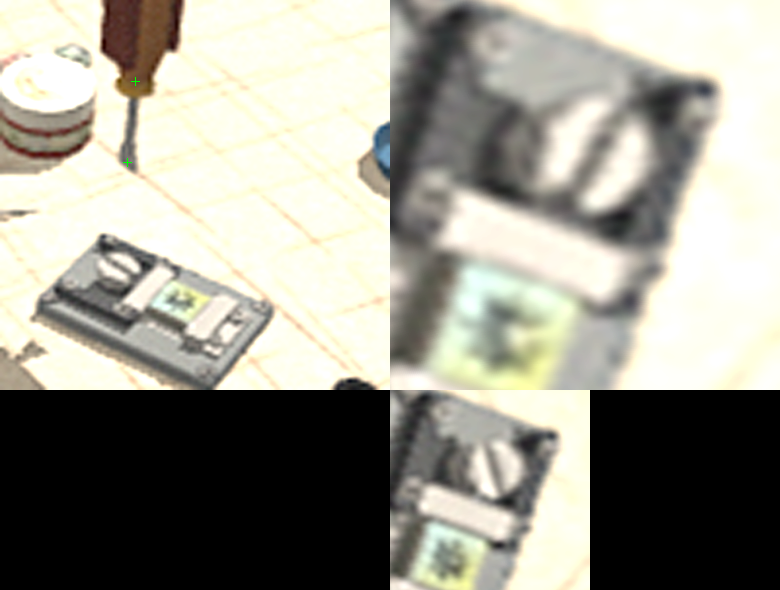

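The slot now points about -28° (turned about 44°) and the jaw sits against the stamp. But the tip is about 6 px right of its projection while the ferrule isn't, so the driver has tilted a few degrees in the hand. I'll measure the shank's tilt.

Run:
```python
from h import *
def shank(im,d,ee,tag):
    C=cloud('side',d); r=C-(ee-[0,0,81.8]); 
    m=(np.hypot(r[...,0],r[...,1])<22)&(r[...,2]>-6)&(r[...,2]<130)
    out=[]
    for lo,hi in ((-6,2),(2,15),(15,28),(28,41),(41,54),(60,72),(80,100)):
        k=m&(r[...,2]>=lo)&(r[...,2]<hi); out.append(np.r_[r[k].mean(0),k.sum()].round(1))
    print(tag); print(np.array(out))
    # 2D image: per-row midpoint of dark shank vs bright cloth
    uv=proj('side',[ee-[0,0,81.8-z] for z in (2,15,30,45)])
    g=cv2.cvtColor(im,cv2.COLOR_RGB2GRAY).astype(float)
    for u,v in uv:
        v=int(round(v))+2; x=np.arange(int(u)-8,int(u)+10); p=g[v,x]; w=np.clip(np.percentile(p,70)-15-p,0,None); print(v,round(u,2),'meas',round((w*x).sum()/w.sum(),2),p.astype(int))
s=np.load('side1.npz'); shank(s['im'],s['d'],np.array([529.7,-15.6,137.9]),'before')
D=[]
for i in range(4): im,d=viewer.get_image('side'); D.append(d)
shank(im,np.median(D,0),get_obs()['ee_pos'],'now')
```

```text
before
[[-0.6  4.9  0.   7. ]
 [-1.2  5.6  8.3 22. ]
 [-1.7  5.1 20.3 16. ]
 [-2.3  5.4 33.9 13. ]
 [-1.3  5.7 45.2 10. ]
 [-2.3 11.1 65.9 32. ]
 [ 1.5 15.3 90.2 34. ]]
199 320.49 meas 320.26 [190 189 191 188 182 169 127  95 116 119 111 142 185 194 189 189 189 192]
195 320.9 meas 320.56 [191 192 190 190 194 187 137  66  72  70  65 125 187 198 192 190 187 185]
190 321.39 meas 320.88 [166 180 186 192 190 193 174 115  66  87 162 201 192 188 189 193 193 189]
185 321.88 meas 322.38 [188 185 182 179 170 167 181 150  68  60 129 178 162 134 152 174 182 190]
now
[[ -2.7   4.3   0.3   8. ]
 [ -2.1   4.7   8.2  19. ]
 [ -2.6   5.   20.7  19. ]
 [ -1.9   5.   34.5  14. ]
 [ -1.7   5.1  45.5  10. ]
 [ -2.5  10.3  66.   36. ]
 [ -4.1  12.1  90.5 118. ]]
183 322.37 meas 323.57 [184 184 191 195 192 188 193 176 123  90  77 131 181 187 184 182 171 169]
178 322.81 meas 321.71 [192 186 172 156 159 180 156  82  75  72 130 187 193 190 194 193 190 192]
173 323.33 meas 323.37 [194 191 193 190 189 194 181 133  67  77 153 196 186 186 181 182 185 184]
168 323.87 meas 323.82 [176 174 182 186 186 187 194 165  86  63 120 178 186 186 187 179 175 173]
```

Tilt is only about 1-2° (tip shifted around 1-2 mm), within the hole's clearance and compliance. Moving to the block.

```bash
python3 -m inch '[{"tx":1.07,"ty":-1.88,"tz":0,"ax":0,"ay":0,"az":0,"jaw":0},{"tx":2.14,"ty":-3.76,"tz":0,"ax":0,"ay":0,"az":0,"jaw":0},{"tx":2.14,"ty":-3.76,"tz":0,"ax":0,"ay":0,"az":0,"jaw":0},{"tx":2.14,"ty":-3.76,"tz":0,"ax":0,"ay":0,"az":0,"jaw":0},{"tx":2.14,"ty":-3.76,"tz":0,"ax":0,"ay":0,"az":0,"jaw":0},{"tx":1.05,"ty":-1.85,"tz":0,"ax":0,"ay":0,"az":0,"jaw":0},{"tx":0,"ty":0,"tz":0,"ax":0,"ay":0,"az":9.6,"jaw":0},{"tx":0,"ty":0,"tz":0,"ax":0,"ay":0,"az":9.6,"jaw":0},{"tx":0,"ty":0,"tz":0,"ax":0,"ay":0,"az":9.6,"jaw":0},{"tx":0,"ty":0,"tz":0,"ax":0,"ay":0,"az":9.6,"jaw":0},{"tx":0,"ty":0,"tz":0,"ax":0,"ay":0,"az":9.4,"jaw":0},{"tx":0,"ty":0,"tz":0,"ax":0,"ay":0,"az":0,"jaw":0}]'; python3 ob.py
```

```text
t: 18.7
ee_pos: [447.1, 184.1, 187.1]
orientation: [3.139, 0.118, -0.001]
ft_force: [-0.1, -0.4, -0.1]
width: 22.1
   t 18.70 pos [447.1 184.1 187.1] ang 4.3 F [-0.1 -0.4 -0.1] M [-0.075  0.077  0.014] w 22.1
   tau6 0.941
```

```bash
python3 -m inch '[{"tx":0.08,"ty":0.05,"tz":1.5,"ax":0,"ay":0,"az":0,"jaw":0},{"tx":0,"ty":0,"tz":1.5,"ax":0,"ay":0,"az":0,"jaw":0},{"tx":0,"ty":0,"tz":0.7,"ax":0,"ay":0,"az":0,"jaw":0},{"tx":0,"ty":0,"tz":0.3,"ax":0,"ay":0,"az":0,"jaw":0},{"tx":0,"ty":0,"tz":0.2,"ax":0,"ay":0,"az":0,"jaw":0}]' >/dev/null; python3 ob.py
python3 -m inch '[{"tx":0,"ty":0,"tz":0.2,"ax":0,"ay":0,"az":0,"jaw":0},{"tx":0,"ty":0,"tz":0,"ax":0,"ay":0,"az":0,"jaw":0}]' >/dev/null; python3 ob.py
```

```text
t 19.32 pos [448.2 183.8 145.4] ang 4.2 F [-0.3 -0.1 -1.3] M [-0.064  0.133  0.003] w 22.0
   tau6 -0.005
   t 19.57 pos [448.2 183.8 143.7] ang 4.2 F [ 0.2 -0.6 -1.1] M [-0.061  0.051  0.031] w 22.0
   tau6 -0.001
```

The tip is below the mouth level without contact. Continuing down.

```bash
python3 -m inch '[{"tx":0,"ty":0,"tz":0.5,"ax":0,"ay":0,"az":0,"jaw":0},{"tx":0,"ty":0,"tz":0.5,"ax":0,"ay":0,"az":0,"jaw":0},{"tx":0,"ty":0,"tz":0.5,"ax":0,"ay":0,"az":0,"jaw":0}]' >/dev/null; python3 ob.py
python3 -m inch '[{"tx":0,"ty":0,"tz":0.8,"ax":0,"ay":0,"az":0,"jaw":0},{"tx":0,"ty":0,"tz":0.8,"ax":0,"ay":0,"az":0,"jaw":0},{"tx":0,"ty":0,"tz":0.8,"ax":0,"ay":0,"az":0,"jaw":0}]' >/dev/null; python3 ob.py
python3 -m inch '[{"tx":0,"ty":0,"tz":0.7,"ax":0,"ay":0,"az":0,"jaw":0},{"tx":0,"ty":0,"tz":0.5,"ax":0,"ay":0,"az":0,"jaw":0},{"tx":0,"ty":0,"tz":0.3,"ax":0,"ay":0,"az":0,"jaw":0},{"tx":0,"ty":0,"tz":0,"ax":0,"ay":0,"az":0,"jaw":0}]' >/dev/null; python3 ob.py
```

```text
t 19.95 pos [448.1 183.8 128.2] ang 4.2 F [-0.5 -0.6 -0.9] M [-0.099  0.066 -0.013] w 21.9
   tau6 -0.000
   t 20.32 pos [448.  183.8 103.9] ang 4.2 F [-0.1  0.3 -1.3] M [-0.089  0.07  -0.047] w 21.7
   tau6 -0.000
   t 20.82 pos [448.1 183.8  89.5] ang 4.2 F [-0.2 -0.6 -1.1] M [-0.081  0.014  0.039] w 21.6
   tau6 0.000
```

```bash
python3 -m inch '[{"tx":0,"ty":0,"tz":0.12,"ax":0,"ay":0,"az":0,"jaw":0},{"tx":0,"ty":0,"tz":0.06,"ax":0,"ay":0,"az":0,"jaw":0},{"tx":0,"ty":0,"tz":0,"ax":0,"ay":0,"az":0,"jaw":0}]' >/dev/null; python3 ob.py
```

```text
t 21.20 pos [448.2 183.8  87.9] ang 4.2 F [-0.5 -0.4 -0.4] M [-0.033  0.075  0.001] w 22.0
   tau6 0.000
```

```bash
python3 -m inch '[{"tx":0,"ty":0,"tz":0,"ax":0,"ay":0,"az":0,"jaw":0.35},{"tx":0,"ty":0,"tz":0,"ax":0,"ay":0,"az":0,"jaw":0.5},{"tx":0,"ty":0,"tz":0,"ax":0,"ay":0,"az":0,"jaw":0.8},{"tx":0,"ty":0,"tz":0,"ax":0,"ay":0,"az":0,"jaw":0.8},{"tx":0,"ty":0,"tz":0,"ax":0,"ay":0,"az":0,"jaw":0.8},{"tx":0,"ty":0,"tz":0,"ax":0,"ay":0,"az":0,"jaw":0.8}]'; python3 ob.py
```

```text
t: 21.95
ee_pos: [448.1, 183.8, 87.8]
orientation: [3.139, 0.116, -0.0]
ft_force: [-0.6, 0.3, 0.1]
width: 70.0
   t 21.95 pos [448.1 183.8  87.8] ang 4.2 F [-0.6  0.3  0.1] M [-0.084  0.049  0.02 ] w 70.0
   tau6 -0.000
```

Now up and away toward the start side, then a final look.

```bash
python3 -m inch '[{"tx":0,"ty":0,"tz":-2,"ax":0,"ay":0,"az":0,"jaw":0.8},{"tx":0,"ty":0,"tz":-4,"ax":0,"ay":0,"az":0,"jaw":0.8},{"tx":0,"ty":0,"tz":-5,"ax":0,"ay":0,"az":0,"jaw":0.8},{"tx":0,"ty":0,"tz":-4,"ax":0,"ay":0,"az":0,"jaw":0.8},{"tx":-3,"ty":-5,"tz":0,"ax":0,"ay":0,"az":0,"jaw":0.8},{"tx":-3,"ty":-5,"tz":0,"ax":0,"ay":0,"az":0,"jaw":0.8},{"tx":-3,"ty":-5,"tz":0,"ax":0,"ay":0,"az":0,"jaw":0.8},{"tx":-3,"ty":-5,"tz":0,"ax":0,"ay":0,"az":0,"jaw":0.8},{"tx":-3,"ty":-5,"tz":0,"ax":0,"ay":0,"az":0,"jaw":0.8},{"tx":-3,"ty":-5,"tz":0,"ax":0,"ay":0,"az":0,"jaw":0.8},{"tx":0,"ty":0,"tz":0,"ax":0,"ay":0,"az":0,"jaw":0.8}]'
python3 - <<'E'
from ortho import *
W=np.zeros((600,800,3),np.uint8)
t,_=viewer.get_image('top'); s,_=viewer.get_image('side')
W[:240,:400]=cv2.resize(t[255:315,150:250],(400,240),interpolation=2)
W[:380,420:800]=cv2.resize(ortho('top',t,(505,-7),70,3),(380,380))
W[245:600,:320]=cv2.resize(s[205:345,280:406],(320,355),interpolation=2)
W[385:600,420:800]=cv2.resize(t[60:379,60:500],(380,215))
cv2.imwrite('pics/f.png',cv2.convertScaleAbs(W,alpha=1.5)[:,:,::-1])
E
```

```text
t: 23.32
ee_pos: [244.3, 472.3, 237.7]
orientation: [-3.138, -0.123, 0.0]
ft_force: [0.1, 0.0, 0.0]
width: 70.3
```

View pics/f.png

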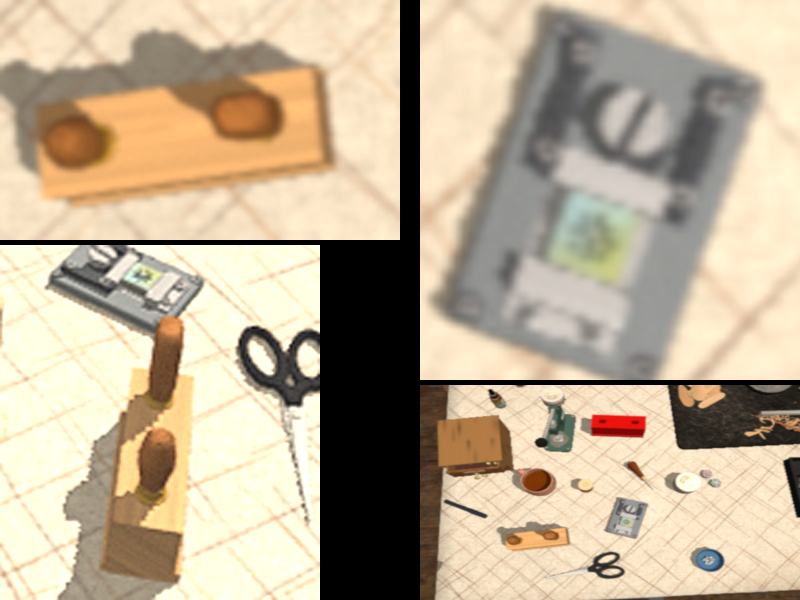

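The driver stands upright and home in its hole (247,117 in the crop), and the awl and bystanders haven't moved. The jaw and fence close on the stamp with no visible gap. Handing in.

```bash
python3 -c "
from workcell import ctrl
print(ctrl.close_job())"
```

```text
the job is handed in; nothing more can be done
None
```

The stamp is locked in the chase, the screwdriver is back upright in its hole in the wooden block, and the job is handed in at about 23 s of the 64 s allowed.

- **Seating:** I felt for the slot with light contact, about 10 N at most. The blade then went down to the slot floor at the expected height, and I turned with about 6 N of downward pressure.
- **Turning:** I turned the driver clockwise by about 62°; about 18° of that was blade play, so the screw turned about 44°. Torque rose from about 0.09 N m free to about 0.21 N m, the mean of 10 readings, and I stopped there.
- **Return:** I eased off within the slot play, lifted out and put the driver back without any resistance, then let go and moved clear.

**Last checks:** The final pictures show no visible gap between fence, stamp and jaw, the driver upright in its hole, and the awl and the things on the table where they were.

**Uncertain or disagreeing:**
- **Jaw force:** by torque it comes to about 35 N, and by the angle turned after the bite nearer 20 N. Both are below the 45 N crush limit, but the force itself was not measured directly.
- **Cameras:** the side camera disagreed with the top one by about 4–5 mm. My first position, corrected from the side picture, was about 2.5 mm off, so I found the slot by feel.
- **Grip:** the driver tilted 1–2° in the grip while turning, which did not hinder putting it back. The gripper's force is fixed at 30 N, below the 40 N advised for the driver.

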